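# Cover the specimen pot under the macro camera

### The arm

A 6-joint arm with a two-finger parallel gripper is mounted at the origin on the work surface. World frame = base frame: x ahead of the robot, y to its left, z up, the work surface at z = 0. Lengths are in mm, angles in degrees, forces in N, time in s.
With the tool pointing down it reaches from about 300 to 850 mm from the base axis. Payload 4.2 kg.
Tool frame: the origin (TCP) lies midway between the tips of the shut fingers; the grasp point (between the pads) lies 19 mm behind it (env.grasp_offset is the distance from the TCP to the grasp point, in mm); z points along the fingers, y is the line along which they close (so a half turn about z gives the same grasp; the last joint's range is limited). The gripper opens to 91 mm and grips with 3 to 60 N. Pads are 32 mm wide; open, the fingers measure 118 mm over their backs; the gripper's body (76 mm by 178 mm) begins 60 mm behind the grasp point.
Start: joints at [-77.12, 18.312, 89.639, -0, 72.044, -1.146], TCP at [139.361, -557.873, 213.976] pointing down, gripper open.
Joint ranges: [-177.97, 177.97], [-48.28, 115.42], [12.27, 149.76], [-77.06, 257.06], [2.81, 150.46], [-146.56, 146.56]. Speed limits (degrees/s): [147.25, 147.25, 180, 180, 180, 180].

### API

Orientations are given as [roll, pitch, yaw] about the fixed x, y, z axes, in that order (R = Rz(yaw) Ry(pitch) Rx(roll)).
In Python, from workcell import env, optics gives the robot as it stands. The module is installed in compiled form; this text tells all that it offers.
- The arm moves only by the tool send_rows, never from a script. Its argument "targets" is a list that holds one entry, the list of rows, each a list of 7 numbers: the turn, a rotation vector about the world's x, y, z scaled (see below), then the shift along the world's x, y, z scaled (see below), then the closure, from -1 (fully open) to 1 (shut). In form: [[[rx, ry, rz, x, y, z, gripper], ...]]. A call has 1 to 12 rows; each row shifts and turns the commanded pose from where the row before left it; what a row does not reach is not made up. The controller multiplies each number of a shift by 0.2 m and each number of a turn by pi/2 rad. A row lasts 1/10 s, in which the tool goes at most 50 mm and 8.59 degrees, less where a joint would pass 70% of its speed; a pose out of reach is approached as far as the arm can. A call with a number of a shift or a turn outside -1 to 1 is refused whole. A call with a gripper value outside its range is refused whole. The fingers move at their own pace and stop on an object; "grip_force" is the grip in N (left out, the last holds). Time passes only in rows, so rows that do not move let the fingers close. It gives the time, the measured TCP pose, the force, the opening and the grip force at its end, in the units of the state.
- env.state(): the state, without advancing time (a new reading comes with each control period).
- optics.grab_frame(name): name is "scene" or "top" or "wrist"; returns (picture, depth): 384x512x3 uint8, red, green, blue; 384x512 float32, mm along the optical axis (not along the pixel's ray), 0 where there is no reading.
- optics.camera_info(name): a dict with "camera_matrix" (3x3 intrinsics, pixels), "R" (3x3) and "t" (3): a world point X has camera coordinates R X + t; the wrist camera has in their place "mount" (4x4, takes a point from camera to tool coordinates, whose origin is the TCP and whose axes are the flange's). Camera axes: x right, y down, z forward; pixel columns grow to the right and rows downward; lengths in mm; the calibration is good to about 2 mm. The wrist camera is an equidistant fisheye: a pixel r from the principal point sees the ray r / f radians off the axis. A picture is of the moment at which its call begins: read the wrist's pose just before it. camera_info takes no time and is no camera call.
- env.job_done(): hands the job in; it is judged then, once.
Trained networks look in the newest picture that a camera, given by its name, has taken for a name from the list of things; names that differ only in an ending like _2 or _b are one class to them, and where a whole thing is asked for, a point or a joint stands for the part that bears it (a point fixed in the world has none). Each returns a list of dicts, best first, with "conf" (0 to 1); they miss things now and then, are a little off and sometimes report something else, mostly with a low value. They report only what shows in the picture. A call takes as long as a camera call.
- optics.silhouettes(camera, name): "mask" (384x512 bool, what is visible of it) and "at" ([column, row] in pixels, amid what is visible of it).
- optics.place_of(camera, name): "at" ([column, row] in pixels: a listed point, or the origin of a listed thing).
The state is a dict: "time_s": time; "qpos": joint angles; "qvel": joint speeds; "effort": joint torques, N m; "ee_pos": TCP position; "ee_rot": TCP orientation; "force": force on the tool from outside, world axes, zero at the start; "torque": the same for the moment, N m; "gripper_width": finger opening in mm; "gripper_force": force on a finger pad.
Only numpy, scipy, OpenCV 4.12 (cv2) and the standard library are available. Lean on these libraries where they do the work, as an engineer would, in place of code of your own. Each camera call takes 0.05 s, during which the arm holds its last target. There are 200 camera calls.

### The job

Pick up the round metal cover by its black handle and set it on the blue specimen pot under the macro camera, so that its locating ring drops inside the pot and the cover sits fully down and level on the rim; then let go. Lower it gently, do not force it or bump the camera stand, and leave the other equipment on the bench where it is.

Things in the scene. Friction and masses are not known exactly. Their poses are not given: they have to be found in the camera images.
- stand: Macro copy stand, fixed; origin on the bench under the centre of its stage, x away from the robot at yaw 0, z up. Grey baseboard 260 (x) x 280 (y) x 18 mm. On the stage a cross-slide with 130 mm square plates, top 48 mm above the bench, carries the blue pot. A seated cover has its origin 94 mm above this origin; while its ring rides on the rim it is at about 103 mm, or tilted.
- rim_nominal (a point): Point at rim height (103 mm above the bench) over the stage centre. The pot: blue, round, outside diameter 110, inside 102 mm, open on top, a brown specimen low inside (26 mm under the rim). NOT REPORTED: the cross-slide has shifted the pot up to 8 mm either way along the stand's x and up to 8 mm along its y from this point. Find it by touch or camera. The slide is stiff (60 N to move).
- lens_low (a point): Centre of the underside of the camera lens, 295 mm above the bench, 30 mm beyond the stage centre along the stand's x. Lens: black, diameter 80, pointing straight down; over it, 385 to 475 mm up, the camera body, 80 (x) x 135 (y) mm. An upright gripper does not fit over the pot: come from the stand's -x side, hand leaning back about 35 deg, fingers pointing forward and down.
- column (a point): Foot, at bench height, of the stand's 34 mm square upright column, 518 mm tall, at x 108, y -118 mm on the baseboard; a black arm runs from it to the camera at 400 to 460 mm height.
- cover: Loose round aluminium cover, 0.2 to 0.4 kg, lying flat; origin at the centre of its underside, z up, x along its handle. From below: locating ring (a solid disc) 97 mm in diameter, 9 mm high, lower edge chamfered 1.5 mm, fits into the pot with 2.5 mm play all round; then a flange 120 mm in diameter, 9 to 15 mm up, that rests on the pot's rim. Friction on it varies.
- handle (a point): Middle of the cover's black bridge handle, 51 mm above the cover's origin: a straight bar along the cover's x, 80 long, 14 wide (y), 22 mm high, on two posts 34 mm either side of the middle; 25 mm free under the bar. Grip across the 14 mm; the tool may lean along the bar.
- lens: Bystander: spare black lens standing upright, 84 mm in diameter, 100 mm tall; origin under its centre.
- lens_cap: Bystander: black lens cap lying flat, 76 mm in diameter, 10 mm thick; origin under its centre.
- flash: Bystander: black flash unit lying down, about 170 (x) x 75 (y) x 56 mm; origin under its middle.
- controller: Bystander: silver control box with a blue screen, 140 (x) x 200 (y) x 52 mm; origin under its centre.
- adapter: Bystander: black power adapter, 65 (x) x 150 (y) x 36 mm; origin under its centre.
- brush: Bystander: cleaning brush lying along its x axis; origin under its middle.

How it is judged:
By the outcome, as a careful person would: the job done as asked, in the order asked, and still so for the second after the job is handed in, with the robot touching nothing.
It also fails if it takes over 48 s, if anything falls off the work surface, if the arm or the gripper's body presses on something with over 40 N, if the wrist force passes 120 N, or if a joint passes its speed limit or range.

## Working session

There is one attempt and no reset: what is moved stays moved. The work goes in short steps, Python scripts to look and compute and a tool call to move; the robot and the scene stay as the last step left them, time stands still between calls to the robot, and variables do not carry over. Pictures are saved under pics/ and viewed, at most 10 in all, crops included, and the job is handed in when it is done.

Besides the shell and the picture viewer there is one more tool, called after "Emit:" in YAML: its name, and indented under it one key for each argument. send_rows: Moves the arm, as the interface text tells. Its arguments: {"type":"object","properties":{"targets":{"type":"array"},"grip_force":{"type":"number"}},"required":["targets"]}

```bash
mkdir -p pics; cat > h.py <<'E'
import numpy as np, cv2
from workcell import env, optics
from scipy.spatial.transform import Rotation as Ro
def cam(n):
    c=optics.camera_info(n); return np.array(c["camera_matrix"]),np.array(c["R"]),np.array(c["t"])
def cloud(n,depth):
    K,R,t=cam(n); v,u=np.mgrid[:384,:512]
    X=np.stack([(u-K[0,2])/K[0,0]*depth,(v-K[1,2])/K[1,1]*depth,depth],-1)
    return (X-t)@R   # world points per pixel
def save(n,p): cv2.imwrite("pics/"+n+".png",p[:,:,::-1])
E
python3 - <<'E'
from h import *
np.set_printoptions(precision=1,suppress=True)
ps=[]
for n in ("scene","top"):
    p,d=optics.grab_frame(n); ps.append(p); P=cloud(n,d); np.save(n+".npy",P); 
    for k in ("cover","handle","stand","rim_nominal","lens_low","column","lens","flash","controller","adapter","brush","lens_cap"):
        if k in("cover","handle","stand","lens","flash","controller","adapter","brush","lens_cap"):
            for s in optics.silhouettes(n,k)[:1]:
                q=P[s["mask"]&(d>0)]; print(n,k,"sil",round(s["conf"],2),s["at"],np.percentile(q,5,axis=0),np.percentile(q,95,axis=0))
        for s in optics.place_of(n,k)[:1]: 
            u,v=[int(round(x)) for x in s["at"]]; print(n,k,"place",round(s["conf"],2),s["at"],P[min(v,383),min(u,511)])
save("a",np.vstack(ps)[::1])
cv2.imwrite("pics/a.png",cv2.resize(np.hstack(ps)[:,:,::-1],(800,300)))
save("scene",ps[0]);save("top",ps[1])
print(env.state(),env.grasp_offset)
print(optics.camera_info("wrist"))
E
```

```text
scene cover sil 0.68 [349.3, 204.9] [448.6 293.8   8.8] [538.  389.8  59.1]
scene cover place 0.67 [348.1, 206.0] [499.2 342.7  10.2]
scene handle sil 0.98 [344.7, 203.2] [446.9 293.7   8.6] [539.5 389.4  59.3]
scene handle place 0.86 [348.7, 197.0] [488.4 338.8  58.1]
scene stand sil 0.87 [200.6, 209.9] [ 517.1 -299.4   12.6] [756.5 -72.5 492.8]
scene stand place 0.82 [216.0, 230.1] [ 642.7 -171.6   68.7]
scene rim_nominal place 0.97 [210.4, 217.8] [ 582.3 -200.9   53.9]
scene lens_low place 0.9 [207.9, 194.8] [ 678.5 -162.4  342.8]
scene column place 0.81 [185.1, 260.5] [ 753.8 -274.2   51.8]
scene lens sil 0.83 [310.2, 212.0] [520.8 141.3  -1.4] [597.5 217.  100.7]
scene lens place 0.56 [310.1, 217.3] [597.6 174.2  86.2]
scene flash sil 0.95 [313.7, 263.0] [711.7 109.9  22.3] [798.  248.4  55.4]
scene flash place 0.64 [313.0, 263.5] [766.4 175.3  48.6]
scene controller sil 0.63 [373.1, 255.6] [667.9 306.3  36.1] [791.5 488.3  55.6]
scene adapter sil 0.71 [164.0, 178.3] [ 341.8 -515.5   -1.2] [ 713.7 -326.5  439.3]
scene adapter place 0.74 [156.4, 187.7] [ 751.8 -270.7  478.2]
scen
[... 1515 characters left out ...]
 243.4  11.2]
{'time_s': 2.2, 'qpos': array([-77.1,  18.3,  89.6,   0. ,  72. ,  -1.1]), 'qvel': array([-0. , -0.1,  0.1, -0. , -0.1,  0. ]), 'effort': array([ -0. , -41.2, -23.2,   0.1,   0. ,  -0. ]), 'ee_pos': array([ 139.4, -557.9,  214. ]), 'ee_rot': array([180.,  -0.,  14.]), 'force': array([-0.6,  0.6, -0.8]), 'torque': array([ 0.,  0., -0.]), 'gripper_force': 0.0, 'gripper_width': 91.31856311446624} 18.8
{'camera_matrix': array([[297.3,   0. , 257.7],
       [  0. , 297.3, 190.4],
       [  0. ,   0. ,   1. ]]), 'mount': array([[   0. ,   -1. ,   -0.3,   78.9],
       [   1. ,    0. ,   -0. ,    0.2],
       [   0. ,   -0.3,    1. , -171.2],
       [   0. ,    0. ,    0. ,    1. ]])}
```

View pics/scene.png

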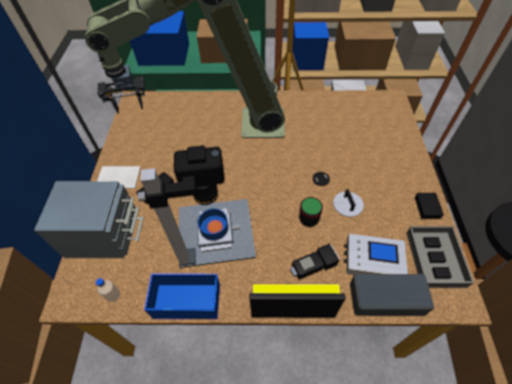

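View pics/top.png

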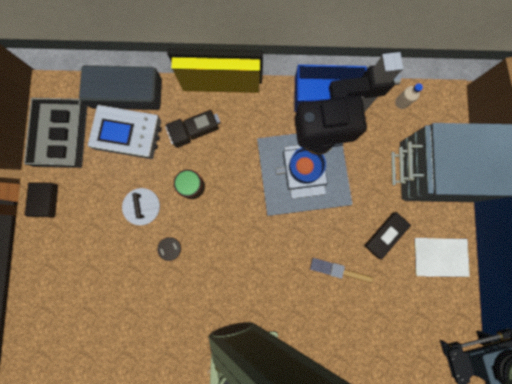

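```bash
python3 - <<'E'
from h import *
np.set_printoptions(precision=1,suppress=True)
for n in("scene","top"):
    P=np.load(n+".npy"); img=cv2.imread("pics/"+n+".png")[:,:,::-1].astype(int)
    c=P.reshape(-1,3); I=img.reshape(-1,3)
    m=(abs(c[:,0]-490)<70)&(abs(c[:,1]-343)<70)
    b=m&(c[:,2]>53)&(c[:,2]<75)
    q=c[b]; r=cv2.minAreaRect(q[:,:2].astype(np.float32)); print(n,"handle",len(q),q.mean(0),r, np.linalg.eigh(np.cov(q[:,:2].T)))
    f=m&(c[:,2]>9)&(c[:,2]<20); print("flange",cv2.minEnclosingCircle(c[f][:,:2].astype(np.float32)),np.median(c[f][:,2]))
    # baseboard
    g=(c[:,0]>400)&(c[:,1]<0)&(c[:,1]>-380)&(c[:,2]>10)&(c[:,2]<26)
    r=cv2.minAreaRect(c[g][:,:2].astype(np.float32)); print("base",g.sum(),r,np.median(c[g][:,2]))
    # blue pot
    bl=(I[:,2]>I[:,0]+40)&(c[:,1]<0)&(c[:,2]>20)&(c[:,2]<150)
    q=c[bl]; print("blue",len(q),q.min(0),q.max(0) if len(q) else 0)
    t=bl&(c[:,2]>96); print("rim",t.sum(),c[t][:,2].max() if t.any() else 0, cv2.minEnclosingCircle(c[t][:,:2].astype(np.float32)) if t.any() else 0)
E
```

```text
scene handle 70 [490.1 341.9  58.4] ((488.28955078125, 342.2317810058594), (84.1416015625, 15.901192665100098), 11.536224365234375) EighResult(eigenvalues=array([ 19.5, 609.2]), eigenvectors=array([[ 0.2, -1. ],
       [-1. , -0.2]]))
flange ((489.04766845703125, 343.1979064941406), 60.750667572021484) 12.833255231195118
base 2904 ((722.8088989257812, -212.37693786621094), (476.12689208984375, 365.8710632324219), 6.800217151641846) 15.803422800144702
blue 4887 [ -919.8 -1137.3    20. ] [ 944.  -129.9  149.7]
rim 1039 149.7366136627173 ((354.01898193359375, -641.8731079101562), 764.0546264648438)
top handle 138 [485.1 343.7  61.9] ((485.5898742675781, 345.1834716796875), (78.62769317626953, 16.122997283935547), 13.212770462036133) EighResult(eigenvalues=array([ 19.6, 527.6]), eigenvectors=array([[ 0.2, -1. ],
       [-1. , -0.2]]))
flange ((485.4117736816406, 345.55181884765625), 60.433292388916016) 15.977386808145265
base 4014 ((715.4287719726562, -203.1539306640625), (457.2153625488281, 352.1348571777344), 8.469377517700195) 19.484489664673074
blue 1101 [ 565.3 -528.1   20. ] [ 942.3 -127.8  135.6]
rim 432 135.64709250542577 ((755.9662475585938, -311.8589782714844), 243.06002807617188)
```

```bash
python3 - <<'E'
from h import *
from scipy.optimize import least_squares
np.set_printoptions(precision=1,suppress=True)
for n in("scene","top"):
    P=np.load(n+".npy"); img=cv2.imread("pics/"+n+".png")[:,:,::-1].astype(int)
    c=P.reshape(-1,3); I=img.reshape(-1,3)
    A=(c[:,0]>460)&(c[:,0]<790)&(c[:,1]<-20)&(c[:,1]>-360)
    gray=(I.max(1)-I.min(1)<45)
    g=A&(c[:,2]>9)&(c[:,2]<26)&gray
    h=cv2.convexHull(c[g][:,:2].astype(np.float32)); r=cv2.minAreaRect(h); print(n,"base",g.sum(),r,np.median(c[g][:,2]))
    print(cv2.approxPolyDP(h,12,True)[:,0])
    s=A&(c[:,2]>42)&(c[:,2]<56)&gray
    print("slide",s.sum(),cv2.minAreaRect(c[s][:,:2].astype(np.float32)))
    bl=(I[:,2]>I[:,0]+40)&A&(c[:,2]>55)&(c[:,2]<125)
    q=c[bl]; zt=np.percentile(q[:,2],97); t=q[q[:,2]>zt-8]
    f=least_squares(lambda p:np.hypot(t[:,0]-p[0],t[:,1]-p[1])-53,[610,-185],loss='soft_l1',f_scale=2)
    print("rim",len(t),zt,f.x,np.std(f.fun), cv2.minEnclosingCircle(t[:,:2].astype(np.float32)))
    # camera body & column
    b=(c[:,2]>380)&A; print("body",cv2.minAreaRect(c[b&(c[:,2]>465)&(c[:,2]<500)][:,:2].astype(np.float32)))
E
```

```text
scene base 2642 ((615.0886840820312, -185.30081176757812), (262.8668518066406, 280.226806640625), 8.490996360778809) 15.720983872651367
[[ 763.9 -297.8]
 [ 722.1  -28.6]
 [ 465.9  -68.8]
 [ 507.  -337.6]]
slide 308 ((639.7268676757812, -215.35662841796875), (151.36373901367188, 249.65097045898438), 27.257131576538086)
rim 115 102.47566858078474 [ 623.  -184.3] 1.7525249607274491 ((621.3062744140625, -184.67959594726562), 56.18321990966797)
body ((665.3792114257812, -218.512939453125), (108.51094818115234, 230.02114868164062), 28.301292419433594)
top base 3800 ((612.9046020507812, -182.9202880859375), (260.42620849609375, 281.7696838378906), 8.435871124267578) 19.515143453892513
[[ 718.9  -27.1]
 [ 464.7  -64.5]
 [ 505.4 -336. ]
 [ 702.2 -310.4]
 [ 739.  -149.9]]
slide 535 ((617.0826416015625, -166.13259887695312), (129.12840270996094, 159.70797729492188), 8.491154670715332)
rim 125 106.90799041694258 [ 619.9 -181.8] 1.258275858425554 ((619.9000244140625, -182.101318359375), 55.04436111450195)
body ((658.973388671875, -210.5645751953125), (110.66950988769531, 220.13600158691406), 28.64409637451172)
```

```bash
cat >> h.py <<'E'
def Rt(yaw,lean,back=True):
    # tool z leaning forward along yaw; tool x to the rear (back) or front
    y=np.radians(yaw);l=np.radians(lean)
    z=np.array([np.sin(l)*np.cos(y),np.sin(l)*np.sin(y),-np.cos(l)])
    x=np.array([np.cos(l)*np.cos(y),np.cos(l)*np.sin(y),np.sin(l)])*(-1 if back else 1)
    return np.stack([x,np.cross(z,x),z],1)
def wrist_q(R,q1,phi):
    M=Ro.from_euler('y',-phi,degrees=True)*Ro.from_euler('z',-q1,degrees=True)*Ro.from_matrix(R)*Ro.from_euler('z',-90,degrees=True)
    a=M.as_euler('ZYZ',degrees=True); return a
E
python3 - <<'E'
from h import *
np.set_printoptions(precision=0,suppress=True)
print(wrist_q(Ro.from_euler('xyz',[180,0,14],degrees=True).as_matrix(),-77.12,107.95))
for nm,yaw,q1 in(("pick",12,43),("mid",12,10),("mid2",8.5,-10),("place",8.5,-23),("place0",-6,-20)):
  for back in(True,False):
    for phi in(100,115,130): print(nm,back,phi,wrist_q(Rt(yaw,35,back),q1,phi))
E
```

```text
[ 0. 72. -1.]
pick True 100 [-22.  51. -49.]
pick True 115 [-29.  38. -40.]
pick True 130 [-43.  25. -23.]
pick False 100 [-22.  51. 131.]
pick False 115 [-29.  38. 140.]
pick False 130 [-43.  25. 157.]
mid True 100 [  2.  45. -93.]
mid True 115 [  2.  30. -94.]
mid True 130 [  4.  15. -96.]
mid False 100 [ 2. 45. 87.]
mid False 115 [ 2. 30. 86.]
mid False 130 [ 4. 15. 84.]
mid2 True 100 [  14.   47. -115.]
mid2 True 115 [  20.   33. -122.]
mid2 True 130 [  33.   19. -137.]
mid2 False 100 [14. 47. 65.]
mid2 False 115 [20. 33. 58.]
mid2 False 130 [33. 19. 43.]
place True 100 [  23.   51. -131.]
place True 115 [  29.   38. -140.]
place True 130 [  44.   26. -157.]
place False 100 [23. 51. 49.]
place False 115 [29. 38. 40.]
place False 130 [44. 26. 23.]
place0 True 100 [  11.   46. -109.]
place0 True 115 [  15.   32. -115.]
place0 True 130 [  27.   18. -128.]
place0 False 100 [11. 46. 71.]
place0 False 115 [15. 32. 65.]
place0 False 130 [27. 18. 52.]
```

```bash
cat >> h.py <<'E'
def rows(p0,R0,p1,Rfun,n,g=-1):
    """Rfun(s) s in 0..1 gives rotation; prints rows"""
    out=[];Rp=R0;pp=np.array(p0,float);
    for k in range(1,n+1):
        R=Rfun(k/n);w=Ro.from_matrix(R@Rp.T).as_rotvec()/(np.pi/2);p=np.array(p0)+(np.array(p1)-p0)*k/n
        r=np.round(np.r_[w,(p-pp)/200],4); out.append([float(x) for x in r]+[g])
        pp=pp+r[3:]*200; Rp=Ro.from_rotvec(r[:3]*np.pi/2).as_matrix()@Rp
    return out
def curR(): return Ro.from_euler('xyz',env.state()["ee_rot"],degrees=True).as_matrix()
def show(o): print("["+",\n".join(str(r).replace(" ","") for r in o)+"]")
def stat():
    s=env.state(); np.set_printoptions(precision=1,suppress=True)
    print(round(s["time_s"],2),s["ee_pos"],s["ee_rot"],s["qpos"],s["force"],s["torque"],round(s["gripper_width"],1),s["gripper_force"])
E
python3 - <<'E'
from h import *
show(rows([139.4,-557.9,214],curR(),[514,-190,200],lambda s:Rt(-166+164*s,max(0,70*(s-.5))),24))
stat()
E
```

```text
[[0.0001,0.0,0.0756,0.078,0.0766,-0.0029,-1],
[-0.0,0.0,0.076,0.0781,0.0767,-0.0029,-1],
[-0.0,0.0,0.0759,0.078,0.0766,-0.0029,-1],
[-0.0,0.0,0.0759,0.0781,0.0767,-0.003,-1],
[-0.0,0.0,0.076,0.078,0.0766,-0.0029,-1],
[-0.0,0.0,0.0759,0.0781,0.0767,-0.0029,-1],
[-0.0,0.0,0.0759,0.078,0.0766,-0.0029,-1],
[-0.0,0.0,0.0759,0.078,0.0767,-0.0029,-1],
[-0.0,0.0,0.076,0.0781,0.0766,-0.0029,-1],
[-0.0,-0.0,0.0759,0.078,0.0767,-0.003,-1],
[-0.0,-0.0,0.0759,0.0781,0.0766,-0.0029,-1],
[-0.0,-0.0,0.0759,0.078,0.0766,-0.0029,-1],
[-0.032,-0.0053,0.0759,0.078,0.0767,-0.0029,-1],
[-0.0312,-0.0091,0.076,0.0781,0.0766,-0.0029,-1],
[-0.0298,-0.0127,0.0759,0.078,0.0767,-0.0029,-1],
[-0.0281,-0.0162,0.0759,0.0781,0.0766,-0.003,-1],
[-0.026,-0.0194,0.0759,0.078,0.0767,-0.0029,-1],
[-0.0235,-0.0223,0.0759,0.078,0.0766,-0.0029,-1],
[-0.0206,-0.025,0.0759,0.0781,0.0767,-0.0029,-1],
[-0.0176,-0.0273,0.0759,0.078,0.0766,-0.0029,-1],
[-0.0141,-0.0292,0.0759,0.0781,0.0767,-0.0029,-1],
[-0.0106,-0.0306,0.0759,0.078,0.0766,-0.003,-1],
[-0.0069,-0.0317,0.0759,0.0781,0.0767,-0.0029,-1],
[-0.0031,-0.0323,0.0759,0.078,0.0766,-0.0029,-1]]
2.2 [ 139.4 -557.9  214. ] [180.  -0.  14.] [-77.1  18.3  89.6   0.   72.   -1.1] [-0.6  0.6 -0.8] [ 0.  0. -0.] 91.3 0.0
```

Emit:
send_rows:
  targets:
    - [[0, 0, 0.076, 0.078, 0.0766, -0.003, -1], [0, 0, 0.076, 0.078, 0.0766, -0.003, -1], [0, 0, 0.076, 0.078, 0.0766, -0.003, -1], [0, 0, 0.076, 0.078, 0.0766, -0.003, -1], [0, 0, 0.076, 0.078, 0.0766, -0.003, -1], [0, 0, 0.076, 0.078, 0.0766, -0.003, -1], [0, 0, 0.076, 0.078, 0.0766, -0.003, -1], [0, 0, 0.076, 0.078, 0.0766, -0.003, -1], [0, 0, 0.076, 0.078, 0.0766, -0.003, -1], [0, 0, 0.076, 0.078, 0.0766, -0.003, -1], [0, 0, 0.076, 0.078, 0.0766, -0.003, -1], [0, 0, 0.076, 0.078, 0.0766, -0.003, -1]]

```text
time_s: 3.4
ee_pos: [327.1, -373.4, 206.9]
ee_rot: [180.0, 0.0, 96.4]
force: [0.9, -0.2, 1.0]
gripper_width: 91.3
gripper_force: 0.0
```

Emit:
send_rows:
  targets:
    - [[-0.032, -0.0053, 0.076, 0.078, 0.0767, -0.003, -1], [-0.0312, -0.0091, 0.076, 0.078, 0.0767, -0.003, -1], [-0.0298, -0.0127, 0.076, 0.078, 0.0767, -0.003, -1], [-0.0281, -0.0162, 0.076, 0.078, 0.0767, -0.003, -1], [-0.026, -0.0194, 0.076, 0.078, 0.0767, -0.003, -1], [-0.0235, -0.0223, 0.076, 0.078, 0.0767, -0.003, -1], [-0.0206, -0.025, 0.076, 0.078, 0.0767, -0.003, -1], [-0.0176, -0.0273, 0.076, 0.078, 0.0767, -0.003, -1], [-0.0141, -0.0292, 0.076, 0.078, 0.0767, -0.003, -1], [-0.0106, -0.0306, 0.076, 0.078, 0.0767, -0.003, -1], [-0.0069, -0.0317, 0.076, 0.078, 0.0767, -0.003, -1], [-0.0031, -0.0323, 0.076, 0.078, 0.0767, -0.003, -1]]

```text
time_s: 4.6
ee_pos: [507.2, -194.6, 199.4]
ee_rot: [179.8, 33.7, 175.5]
force: [-0.5, 0.1, 0.1]
gripper_width: 91.1
gripper_force: 0.0
```

Emit:
send_rows:
  targets:
    - [[0, 0, 0, 0, 0, 0, -1], [0, 0, 0, 0, 0, 0, -1]]

```text
time_s: 4.8
ee_pos: [506.7, -196.0, 199.2]
ee_rot: [179.8, 33.5, 175.1]
force: [-0.4, -0.7, 0.8]
gripper_width: 91.0
gripper_force: 0.0
```

```bash
cat >> h.py <<'E'
def wcloud(s,d):
    c=optics.camera_info("wrist");K=np.array(c["camera_matrix"]);M=np.array(c["mount"])
    v,u=np.mgrid[:384,:512];a=(u-K[0,2])/K[0,0];b=(v-K[1,2])/K[1,1];r=np.hypot(a,b)+1e-9
    ok=r<1.45; t=np.tan(np.minimum(r,1.45)); X=np.stack([a/r*t*d,b/r*t*d,d],-1)
    R=Ro.from_euler('xyz',s["ee_rot"],degrees=True).as_matrix()
    W=(X@M[:3,:3].T+M[:3,3])@R.T+s["ee_pos"]; W[~ok|(d<=0)]=np.nan; return W
E
python3 - <<'E'
from h import *
stat(); s=env.state(); p,d=optics.grab_frame("wrist"); save("w1",p); np.savez("w1.npz",p=p,d=d,pos=s["ee_pos"],rot=s["ee_rot"])
W=wcloud(s,d); I=p.astype(int)
bl=(I[...,2]>I[...,0]+40)&(abs(W[...,0]-620)<75)&(abs(W[...,1]+183)<75)&(W[...,2]>50)&(W[...,2]<130)
q=W[bl]; print(len(q),np.percentile(q,[1,50,99],axis=0))
v,u=np.nonzero(bl);print(u.min(),u.max(),v.min(),v.max())
E
```

```text
4.8 [ 506.7 -196.   199.2] [179.8  33.5 175.1] [ -31.2    3.5  120.1   30.6   29.3 -139.8] [-0.4 -0.7  0.8] [ 0.   0.2 -0. ] 91.0 0.0
5344 [[ 563.8 -233.9   53.3]
 [ 631.8 -183.2   82.2]
 [ 670.7 -132.3  104.2]]
229 325 147 238
```

View pics/w1.png

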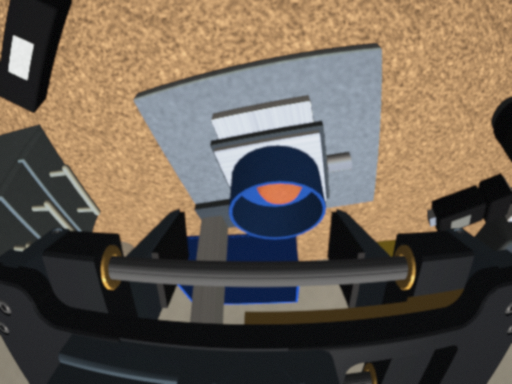

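```bash
cat > rim.py <<'E'
from h import *
from scipy.optimize import least_squares
def rim(f):
    z=np.load(f); s=dict(ee_pos=z["pos"],ee_rot=z["rot"]); W=wcloud(s,z["d"]); I=z["p"].astype(int)
    bl=(I[...,2]>I[...,0]+40)&(abs(W[...,0]-620)<70)&(abs(W[...,1]+183)<70)&(W[...,2]>50)&(W[...,2]<130)
    q=W[bl]; zt=np.percentile(q[:,2],98)
    for lo in(2,4):
        t=q[q[:,2]>zt-lo]
        fit=least_squares(lambda p:np.hypot(t[:,0]-p[0],t[:,1]-p[1])-p[2],[620,-183,53],loss='soft_l1',f_scale=1)
        print("rim",len(t),zt,fit.x,np.std(fit.fun))
    # bright rim ring
    hsv=cv2.cvtColor(z["p"],cv2.COLOR_RGB2HSV)
    br=bl&(hsv[...,2]>170)&(W[...,2]>95); t=W[br]
    if len(t)>20:
        fit=least_squares(lambda p:np.hypot(t[:,0]-p[0],t[:,1]-p[1])-p[2],[620,-183,53],loss='soft_l1',f_scale=1); print("bright",len(t),np.median(t[:,2]),fit.x,np.std(fit.fun))
if __name__=="__main__":
    import sys; rim(sys.argv[1])
E
python3 rim.py w1.npz; python3 - <<'E'
from h import *
np.set_printoptions(precision=1,suppress=True)
z=np.load("w1.npz"); s=dict(ee_pos=z["pos"],ee_rot=z["rot"]); W=wcloud(s,z["d"]); c=W.reshape(-1,3);I=z["p"].reshape(-1,3).astype(int)
g=(I.max(1)-I.min(1)<45)&(c[:,2]>9)&(c[:,2]<26)&(c[:,0]>450)&(c[:,0]<780)&(c[:,1]<-20)&(c[:,1]>-350)
h=cv2.convexHull(c[g][:,:2].astype(np.float32)); print(cv2.approxPolyDP(h,8,True)[:,0],np.median(c[g][:,2]),cv2.minAreaRect(h))
R=curR(); 
# move to pick approach: 
show(rows(s["ee_pos"],R,[400,330,190],lambda t:Rt(-5+17*t,33.5+1.5*t),14))
E
```

```text
rim 735 103.98467434041625 [ 617.6405455  -183.05205479   52.66255898] 1.1891341316816133
rim 987 103.98467434041625 [ 617.24833423 -183.04552331   52.65474891] 1.1628380126720255
bright 139 103.58858276594574 [ 619.32630566 -182.67753102   52.85413064] 0.6372209421170051
[[ 717.8  -28.2]
 [ 463.4  -65.2]
 [ 503.  -337.4]
 [ 699.8 -308.6]
 [ 729.4 -103.9]] 18.574795001342835 ((610.128662109375, -183.10867309570312), (259.6365051269531, 280.6181945800781), 8.231162071228027)
[[-0.002,-0.0002,0.0103,-0.0381,0.1878,-0.0033,-1],
[-0.0001,-0.0012,0.0135,-0.0381,0.1879,-0.0033,-1],
[-0.0,-0.0012,0.0135,-0.0381,0.1878,-0.0033,-1],
[-0.0,-0.0012,0.0135,-0.0381,0.1879,-0.0033,-1],
[-0.0,-0.0012,0.0135,-0.0381,0.1878,-0.0032,-1],
[-0.0,-0.0012,0.0135,-0.0382,0.1879,-0.0033,-1],
[0.0001,-0.0012,0.0135,-0.0381,0.1878,-0.0033,-1],
[0.0,-0.0012,0.0135,-0.0381,0.1879,-0.0033,-1],
[0.0002,-0.0011,0.0135,-0.0381,0.1878,-0.0033,-1],
[0.0001,-0.0012,0.0135,-0.0381,0.1878,-0.0033,-1],
[0.0001,-0.0012,0.0135,-0.0381,0.1879,-0.0033,-1],
[0.0002,-0.0012,0.0135,-0.0381,0.1878,-0.0033,-1],
[0.0002,-0.0012,0.0134,-0.0381,0.1879,-0.0033,-1],
[0.0003,-0.0011,0.0135,-0.0381,0.1878,-0.0032,-1]]
```

Emit:
send_rows:
  targets:
    - [[-0.002, 0, 0.0105, -0.038, 0.188, -0.003, -1], [0, -0.0012, 0.0135, -0.038, 0.188, -0.003, -1], [0, -0.0012, 0.0135, -0.038, 0.188, -0.003, -1], [0, -0.0012, 0.0135, -0.038, 0.188, -0.003, -1], [0, -0.0012, 0.0135, -0.038, 0.188, -0.003, -1], [0, -0.0012, 0.0135, -0.038, 0.188, -0.003, -1], [0, -0.0012, 0.0135, -0.038, 0.188, -0.003, -1], [0, -0.0012, 0.0135, -0.038, 0.188, -0.003, -1], [0, -0.0012, 0.0135, -0.038, 0.188, -0.003, -1], [0, -0.0012, 0.0135, -0.038, 0.188, -0.003, -1], [0, -0.0012, 0.0135, -0.038, 0.188, -0.003, -1], [0, -0.0012, 0.0135, -0.038, 0.188, -0.003, -1]]

```text
time_s: 6.05
ee_pos: [416.6, 253.2, 193.1]
ee_rot: [180.0, 34.9, -170.4]
force: [0.6, 0.6, -0.4]
gripper_width: 91.7
gripper_force: 0.0
```

Emit:
send_rows:
  targets:
    - [[0, -0.0012, 0.0135, -0.038, 0.188, -0.003, -1], [0, -0.0012, 0.0135, -0.038, 0.188, -0.003, -1], [0, 0, 0, 0, 0, 0, -1], [0, 0, 0, 0, 0, 0, -1]]

```text
time_s: 6.45
ee_pos: [401.4, 327.1, 191.0]
ee_rot: [-179.9, 35.0, -167.9]
force: [-0.2, -0.6, -0.2]
gripper_width: 91.1
gripper_force: 0.0
```

```bash
python3 - <<'E'
from h import *
stat(); s=env.state(); p,d=optics.grab_frame("wrist"); save("w2",p); np.savez("w2.npz",p=p,d=d,pos=s["ee_pos"],rot=s["ee_rot"])
c=wcloud(s,d).reshape(-1,3)
m=(abs(c[:,0]-487)<70)&(abs(c[:,1]-343)<70)
q=c[m&(c[:,2]>57)&(c[:,2]<72)]; print(len(q),q.mean(0),np.percentile(q[:,2],[10,50,90]),cv2.minAreaRect(q[:,:2].astype(np.float32)))
f=c[m&(c[:,2]>11)&(c[:,2]<19)]; print(len(f),np.median(f[:,2]),cv2.minEnclosingCircle(f[:,:2].astype(np.float32)))
E
```

```text
6.45 [401.4 327.1 191. ] [-179.9   35.  -167.9] [ 51.6   3.4 122.6 -42.2  33.1 -18.7] [-0.2 -0.6 -0.2] [ 0.   0.2 -0. ] 91.1 0.0
635 [479.  343.2  62.3] [61.2 62.5 63.3] ((485.13018798828125, 344.6851806640625), (80.95604705810547, 14.007244110107422), 12.359577178955078)
4885 15.601283283165571 ((484.92425537109375, 344.8451232910156), 60.42128372192383)
```

View pics/w2.png

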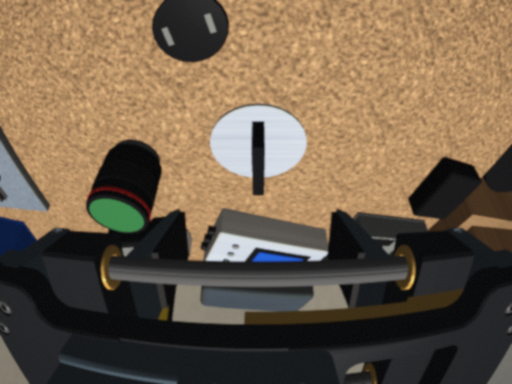

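Emit:
send_rows:
  targets:
    - [[0, 0, 0.003, 0.064, 0.0127, -0.1225, -1], [0, 0, 0, 0.064, 0.0127, -0.1225, -1], [0, 0, 0, 0.063, 0.0127, -0.1225, -1], [0, 0, 0, 0.035, 0.0077, -0.0512, -1], [0, 0, 0, 0.035, 0.0077, -0.0512, -1], [0, 0, 0, 0.035, 0.0077, -0.0512, -1], [0, 0, 0, 0.035, 0.0077, -0.0512, -1], [0, 0, 0, 0.035, 0.0077, -0.0512, -1], [0, 0, 0, 0.035, 0.0077, -0.0512, -1], [0, 0, 0, 0.035, 0.0077, -0.0512, -1], [0, 0, 0, 0.035, 0.0077, -0.0512, -1], [0, 0, 0, 0, 0, 0, -1]]

```text
time_s: 7.7
ee_pos: [498.8, 350.4, 45.3]
ee_rot: [-179.6, 33.9, -167.7]
force: [-0.4, 0.7, -0.8]
gripper_width: 91.4
gripper_force: 0.0
```

```bash
python3 -c "
from h import *
stat()"
```

```text
7.7 [498.8 350.4  45.3] [-179.6   33.9 -167.7] [ 43.3  23.2 123.  -77.   17.6  13. ] [-0.4  0.7 -0.8] [ 0.   0.2 -0. ] 91.4 0.0
```

```bash
cat > kin.py <<'E'
from h import *
from scipy.optimize import least_squares
D=[([-77.12,18.312,89.639,0,72.044,-1.146],[139.361,-557.873,213.976]),([-31.2,3.5,120.1,30.6,29.3,-139.8],[506.7,-196,199.2]),
([51.6,3.4,122.6,-42.2,33.1,-18.7],[401.4,327.1,191.]),([43.3,23.2,123.,-77.,17.6,13.],[498.8,350.4,45.3])]
def fk(q,p):
    h,a1,L2,L3,e,L=p; E=lambda a,t:Ro.from_euler(a,t,degrees=True)
    A=E('z',q[0]);B=A*E('y',q[1]);C=B*E('y',q[2]);T=C*E('z',q[3])*E('y',q[4])*E('z',q[5])*E('z',90)
    x=A.apply([a1,0,h])+B.apply([0,0,L2])+C.apply([e,0,L3])+T.apply([0,0,L]); return x,T.as_matrix()
f=least_squares(lambda p:np.concatenate([fk(q,p)[0]-np.array(x) for q,x in D]+[1e-3*(p-[150,0,400,400,0,250])]),[150,0,400,400,0,250]); P=f.x
lo=np.array([-177.97,-48.28,12.27,-77.06,2.81,-146.56]);hi=np.array([177.97,115.42,149.76,257.06,150.46,146.56])
def ik(x,R,q0):
    def res(q):
        a,T=fk(q,P); return np.r_[(a-x),200*Ro.from_matrix(T.T@R).as_rotvec()]
    s=least_squares(res,np.clip(q0,lo+.1,hi-.1),bounds=(lo,hi)); return s.x,np.linalg.norm(s.fun)
E
python3 - <<'E'
from kin import *
np.set_printoptions(precision=1,suppress=True)
print(P,np.abs(f.fun).max())
def tcp(g,R): return np.array(g)+18.8*R[:,2]
for lean in(20,25,28,30,35,-20,-35):
  print(lean)
  for nm,g,yaw,backs,q0s in(("pick",[485.1,344.7,51],12.36,(True,False),([45,20,120,-60,20,0],[45,20,120,-60,20,100],[35,50,90,0,90,90],[40,30,110,150,20,-100],[40,30,110,150,20,100])),("place",[619.2,-182.7,146],-6 if lean>0 else 0,(True,False),([-20,20,110,30,25,-120],[-20,20,110,30,25,60])),("place8",[619.2,-182.7,146],8.5,(True,False),([-20,20,110,30,25,-120],[-20,20,110,30,25,60]))):
    if lean<0 and nm!="pick":continue
    for b in backs:
      R=Rt(yaw,lean,b)
      best=min((ik(tcp(g,R),R,q0) for q0 in q0s),key=lambda t:t[1]); print(" ",nm,b,best[0],round(best[1],2))
E
```

```text
[126.   12.8 577.2 405.5  15.9 318.9] 12.79790836639367
20
  pick True [ 40.   24.4 115.1 -22.7  24.3 -43. ] 0.0
  pick False [ 40.   24.4 115.1 -22.7  24.3 137. ] 0.0
  place True [ -18.4   20.7  103.     7.    37.  -107.3] 0.0
  place False [-18.4  20.7 103.    7.   37.   72.7] 0.0
  place8 True [ -20.9   21.4  101.8   15.1   40.2 -129.6] 0.0
  place8 False [-20.9  21.4 101.8  15.1  40.2  50.4] 0.0
25
  pick True [ 41.3  23.8 118.6 -38.2  19.3 -26.8] 0.0
  pick False [ 40.5  23.8 117.8 -32.4  19.7 146.6] 4.96
  place True [ -19.    19.3  106.9   11.    29.7 -111.4] 0.0
  place False [-19.   19.3 106.9  11.   29.7  68.6] 0.0
  place8 True [ -22.2   20.3  105.4   22.4   34.5 -137. ] 0.0
  place8 False [-22.2  20.3 105.4  22.4  34.5  43. ] 0.0
28
  pick True [ 42.2  23.7 120.6 -51.7  17.3 -12.8] 0.0
  pick False [ 40.   23.4 118.6 -33.4  17.7 146.6] 13.38
  place True [ -19.3   18.7  109.3   14.6   25.4 -115. ] 0.0
  place False [-19.3  18.7 109.3  14.6  25.4  65. ] 0.0
  place8 True [ -23.    19.8  107.5   28.    31.4 -142.8] 0.0
  place8 False [-23.   19.8 107.5  28.   31.4  37.2] 0
[... 237 characters left out ...]
lace8 True [ -23.4   19.5  108.7   31.8   29.6 -146.6] 0.99
  place8 False [-23.5  19.5 108.9  32.5  29.5  32.5] 0.0
35
  pick True [ 43.8  24.2 126.9 257.1  17.5  39.6] 7.32
  pick False [  43.8   24.2  126.9  257.1   17.5 -140.4] 7.32
  place True [ -20.2   17.6  114.6   31.1   15.8 -131.8] 0.0
  place False [-20.2  17.6 114.6  31.1  15.8  48.2] 0.0
  place8 True [ -22.6   18.8  110.4   33.6   25.9 -146.6] 14.42
  place8 False [-24.9  19.  112.3  46.6  25.7  18. ] 0.0
-20
  pick True [ 32.1  38.1  87.2   6.9  73.7 -73.3] 0.0
  pick False [ 32.1  38.1  87.2   6.9  73.7 106.7] 0.0
-35
  pick True [ 30.3  45.5  77.4  10.2  90.8 -75. ] 0.0
  pick False [ 30.3  45.5  77.4  10.2  90.8 105. ] 0.0
```

```bash
python3 - <<'E'
from h import *
s=env.state();R=curR();T=Rt(12.36,30);w=Ro.from_matrix(T@R.T).as_rotvec()/(np.pi/2);print(w,w/5)
t=np.array([485.1,344.7,51])+18.8*T[:,2];print(t,(t-s["ee_pos"])/200)
E
```

```text
[-0.00531222  0.04341276  0.00344466] [-0.00106244  0.00868255  0.00068893]
[494.28212637 346.71210223  34.71872241] [-0.02269864 -0.01841228 -0.05298648]
```

Emit:
send_rows:
  targets:
    - [[-0.0018, 0.0145, 0.0011, -0.0076, -0.0061, 0, -1], [-0.0018, 0.0145, 0.0011, -0.0076, -0.0061, 0, -1], [-0.0018, 0.0145, 0.0011, -0.0076, -0.0061, 0, -1], [0, 0, 0, 0, 0, -0.0132, -1], [0, 0, 0, 0, 0, -0.0132, -1], [0, 0, 0, 0, 0, -0.0132, -1], [0, 0, 0, 0, 0, -0.0132, -1], [0, 0, 0, 0, 0, 0, -1], [0, 0, 0, 0, 0, 0, -1]]

```text
time_s: 8.6
ee_pos: [492.8, 346.5, 34.8]
ee_rot: [-180.0, 30.0, -167.6]
force: [0.2, 1.0, 0.8]
gripper_width: 91.0
gripper_force: 0.0
```

```bash
python3 - <<'E'
from h import *
stat(); s=env.state();R=curR();T=Rt(12.36,30);w=Ro.from_matrix(T@R.T).as_rotvec()/(np.pi/2);print(np.round(w,4))
t=np.array([485.1,344.7,51])+18.8*T[:,2];print(np.round((t-s["ee_pos"])/200,4))
E
```

```text
8.6 [492.8 346.5  34.8] [-180.    30.  -167.6] [ 41.9  23.5 121.8 -61.2  16.3  -3.7] [0.2 1.  0.8] [ 0.1  0.2 -0.1] 91.0 0.0
[ 0. -0. -0.]
[ 0.  0. -0.]
```

Emit:
send_rows:
  targets:
    - [[0, 0, 0, 0.0075, 0.001, 0, -1], [0, 0, 0, 0, 0, 0, 1], [0, 0, 0, 0, 0, 0, 1], [0, 0, 0, 0, 0, 0, 1], [0, 0, 0, 0, 0, 0, 1], [0, 0, 0, 0, 0, 0, 1], [0, 0, 0, 0, 0, 0, 1], [0, 0, 0, 0, 0, 0, 1], [0, 0, 0, 0, 0, 0, 1]]
  grip_force: 40

```text
time_s: 9.5
ee_pos: [494.4, 346.7, 35.1]
ee_rot: [-180.0, 30.0, -167.6]
force: [-0.2, 0.3, 0.4]
gripper_width: 30.1
gripper_force: 0.0
```

```bash
python3 -c "
from h import *
stat()"
```

```text
9.5 [494.4 346.7  35.1] [-180.    30.  -167.6] [ 41.8  23.6 121.7 -60.9  16.3  -4.1] [-0.2  0.3  0.4] [ 0.   0.2 -0. ] 30.1 0.0
```

Emit:
send_rows:
  targets:
    - [[0, 0, 0, 0, 0, 0, 1], [0, 0, 0, 0, 0, 0, 1], [0, 0, 0, 0, 0, 0, 1], [0, 0, 0, 0, 0, 0, 1]]

```text
time_s: 9.9
ee_pos: [494.4, 346.8, 35.1]
ee_rot: [180.0, 30.0, -167.6]
force: [0.2, 0.5, -0.9]
gripper_width: 13.7
gripper_force: 40.0
```

```bash
python3 -c "
from h import *
stat()"
```

```text
9.9 [494.4 346.8  35.1] [ 180.    30.  -167.6] [ 41.8  23.6 121.7 -60.9  16.3  -4.1] [ 0.2  0.5 -0.9] [0.1 0.2 0. ] 13.7 39.99962568283081
```

Emit:
send_rows:
  targets:
    - [[0, 0, 0, 0, 0, 0.04, 1], [0, 0, 0, 0, 0, 0.1, 1], [0, 0, 0, 0, 0, 0.17, 1], [0, 0, 0, 0, 0, 0.2, 1], [0, 0, 0, 0, 0, 0.2, 1], [0, 0, 0, 0, 0, 0.115, 1], [0, 0, 0, 0, 0, 0, 1]]

```text
time_s: 10.6
ee_pos: [495.5, 347.7, 203.6]
ee_rot: [179.8, 30.3, -167.7]
force: [0.8, 0.7, -3.4]
gripper_width: 14.0
gripper_force: 40.0
```

```bash
python3 -c "
from h import *
stat()"
```

```text
10.6 [495.5 347.7 203.6] [ 179.8   30.3 -167.7] [ 41.8  10.1 109.7 -24.8  35.7 -43.4] [ 0.8  0.7 -3.4] [-0.   0.4  0. ] 14.0 39.99871015548706
```

Emit:
send_rows:
  targets:
    - [[0, 0, -0.0113, 0.0064, -0.06, 0, 1], [0, 0, -0.0113, 0.0064, -0.129, 0, 1], [0, 0, -0.0113, 0.0064, -0.129, 0, 1], [0, 0, -0.0113, 0.0064, -0.129, 0, 1], [0, 0, -0.0113, 0.0064, -0.129, 0, 1], [0, 0, -0.0113, 0.0064, -0.129, 0, 1], [0, 0, -0.0113, 0.0064, -0.129, 0, 1], [0, 0, -0.0113, 0.0064, -0.129, 0, 1], [0, 0, -0.0113, 0.0064, -0.129, 0, 1], [0, 0, -0.0113, 0.0064, -0.129, 0, 1]]

```text
time_s: 11.6
ee_pos: [504.5, 100.1, 196.1]
ee_rot: [-179.9, 29.5, -177.8]
force: [-0.1, -0.5, -3.0]
gripper_width: 13.9
gripper_force: 40.0
```

Emit:
send_rows:
  targets:
    - [[0, 0, -0.0113, 0.0064, -0.129, 0, 1], [0, 0, -0.0113, 0.0064, -0.129, 0, 1], [0, 0, -0.0113, 0.0064, -0.129, 0, 1], [0, 0, -0.0113, 0.0064, -0.129, 0, 1], [0, 0, -0.0113, 0.0064, -0.129, 0, 1], [0, 0, -0.0113, 0.0064, -0.129, 0, 1], [0, 0, -0.0113, 0.0064, -0.129, 0, 1], [0, 0, -0.0113, 0.0064, -0.129, 0, 1], [0, 0, -0.0113, 0.0064, -0.129, 0, 1], [0, 0, -0.0113, 0.0064, -0.129, 0, 1], [0, 0, 0, 0, -0.06, 0, 1], [0, 0, 0, 0, 0, 0, 1]]

```text
time_s: 12.8
ee_pos: [517.6, -168.7, 196.3]
ee_rot: [179.9, 29.6, 171.8]
force: [-0.9, -1.0, -3.9]
gripper_width: 14.0
gripper_force: 40.0
```

```bash
python3 - <<'E'
from h import *
stat(); s=env.state(); p,d=optics.grab_frame("wrist"); save("w3",p); np.savez("w3.npz",p=p,d=d,pos=s["ee_pos"],rot=s["ee_rot"])
R=curR()
c=wcloud(s,d).reshape(-1,3)
# flange of held cover in yaw frame about TCP
x=np.radians(s["ee_rot"][2]+180);U=np.array([[np.cos(x),np.sin(x),0],[-np.sin(x),np.cos(x),0],[0,0,1]])
q=(c-s["ee_pos"])@U.T; m=(np.hypot(q[:,0]+9.6,q[:,1])<75)&(q[:,2]<-12)&(q[:,2]>-45)&(np.hypot(q[:,0]+9.6,q[:,1])>30)
f=q[m];print(len(f),np.percentile(f,[2,50,98],axis=0))
A=np.c_[f[:,:2],np.ones(len(f))]; k=np.abs(f[:,2]-np.median(f[:,2]))<5; sol=np.linalg.lstsq(A[k],f[k,2],rcond=None)[0]; print("tilt deg",np.degrees(sol[:2]),"z",sol[2]); print(cv2.minEnclosingCircle(f[k][:,:2].astype(np.float32)))
E
```

```text
12.8 [ 517.6 -168.7  196.3] [179.9  29.6 171.8] [ -24.1    4.1  117.9   15.7   30.4 -117.6] [-0.9 -1.  -3.9] [0.1 0.5 0. ] 14.0 39.99861180782318
12507 [[-68.3 -54.  -23.6]
 [-39.7   0.1 -19.4]
 [ 23.2  53.9 -17.9]]
tilt deg [0.1 0.1] z -19.422581122576673
((-10.085848808288574, 0.2250385880470276), 60.1917610168457)
```

View pics/w3.png

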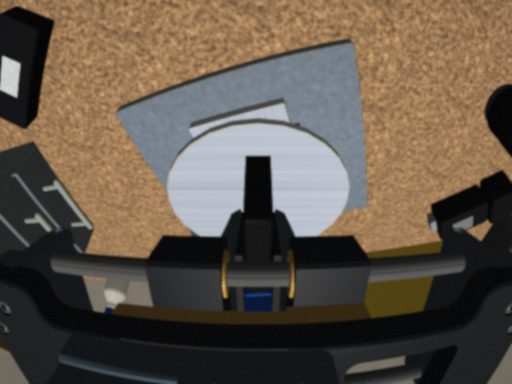

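Emit:
send_rows:
  targets:
    - [[0, 0, 0, 0, 0, -0.06, 1], [0, 0, 0, 0, 0, -0.06, 1], [0, 0, 0, 0, 0, -0.06, 1], [0, 0, 0, 0, 0, -0.06, 1], [0, 0, 0, 0.07, -0.0096, 0, 1], [0, 0, 0, 0.07, -0.0096, 0, 1], [0, 0, 0, 0.07, -0.0096, 0, 1], [0, 0, 0, 0.07, -0.0096, 0, 1], [0, 0, 0, 0.07, -0.0096, 0, 1], [0, 0, 0, 0.07, -0.0096, 0, 1], [0, 0, 0, 0.07, -0.0096, 0, 1], [0, 0, 0, 0, 0, 0, 1]]

```text
time_s: 14.05
ee_pos: [620.4, -181.5, 152.6]
ee_rot: [-180.0, 30.1, 172.1]
force: [0.4, -0.3, -3.0]
gripper_width: 13.9
gripper_force: 40.0
```

```bash
python3 - <<'E'
from h import *
stat(); s=env.state(); p,d=optics.grab_frame("wrist"); save("w4",p); np.savez("w4.npz",p=p,d=d,pos=s["ee_pos"],rot=s["ee_rot"])
E
```

```text
14.05 [ 620.4 -181.5  152.6] [-180.    30.1  172.1] [ -20.6   15.6  110.7   15.    24.9 -114.7] [ 0.4 -0.3 -3. ] [ 0.2  0.4 -0. ] 13.9 39.99906599521637
```

View pics/w4.png

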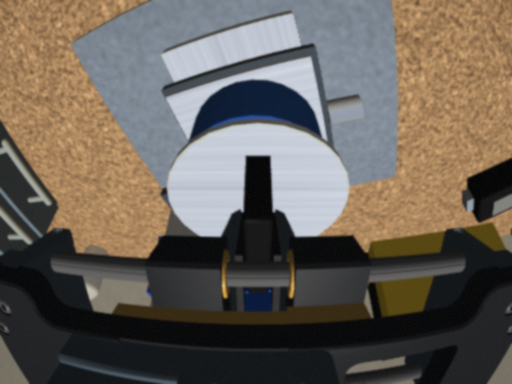

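Emit:
send_rows:
  targets:
    - [[0, 0, 0, 0.022, -0.0065, 0, 1], [0, 0, 0, 0.021, -0.0065, 0, 1], [0, 0, 0, 0, 0, -0.02, 1], [0, 0, 0, 0, 0, -0.02, 1], [0, 0, 0, 0, 0, -0.015, 1], [0, 0, 0, 0, 0, 0, 1], [0, 0, 0, 0, 0, 0, 1]]

```text
time_s: 14.8
ee_pos: [626.5, -183.5, 140.8]
ee_rot: [180.0, 30.0, 172.0]
force: [-0.5, -0.3, -4.2]
gripper_width: 13.8
gripper_force: 40.0
```

```bash
python3 - <<'E'
from h import *
stat(); s=env.state(); p,d=optics.grab_frame("wrist"); save("w5",p); np.savez("w5.npz",p=p,d=d,pos=s["ee_pos"],rot=s["ee_rot"])
W=wcloud(s,d); I=p.astype(int)
# near outer wall of pot (fit radius-55 circle) and held flange, same picture
bl=(I[...,2]>I[...,0]+25)&(np.hypot(W[...,0]-619,W[...,1]+183)<62)&(np.hypot(W[...,0]-619,W[...,1]+183)>48)&(W[...,2]>58)&(W[...,2]<98)&(W[...,0]<625)
from scipy.optimize import least_squares
t=W[bl]; f=least_squares(lambda p:np.hypot(t[:,0]-p[0],t[:,1]-p[1])-55,[619,-183],loss='soft_l1',f_scale=1);print("wall",len(t),f.x,np.std(f.fun))
fl=(I.min(-1)>120)&(np.hypot(W[...,0]-619,W[...,1]+183)<75)&(abs(W[...,2]-121)<6); t=W[fl]; print("flange",len(t),np.median(t[:,2]),cv2.minEnclosingCircle(t[:,:2].astype(np.float32)))
E
```

```text
14.8 [ 626.5 -183.5  140.8] [180.  30. 172.] [ -20.5   17.   110.7   15.7   23.8 -115.3] [-0.5 -0.3 -4.2] [0.1 0.4 0.1] 13.8 39.99893546104431
wall 3425 [ 619.2 -182.9] 0.32508381412279824
flange 13990 121.30428998890704 ((617.0634155273438, -182.05868530273438), 60.167781829833984)
```

Emit:
send_rows:
  targets:
    - [[0, 0, 0, 0.011, -0.004, 0, 1], [0, 0, 0, 0, 0, 0, 1], [0, 0, 0, 0, 0, -0.007, 1], [0, 0, 0, 0, 0, -0.007, 1], [0, 0, 0, 0, 0, -0.007, 1], [0, 0, 0, 0, 0, -0.007, 1], [0, 0, 0, 0, 0, 0, 1]]

```text
time_s: 15.55
ee_pos: [628.6, -184.2, 135.1]
ee_rot: [180.0, 29.9, 172.0]
force: [0.5, -0.3, -3.5]
gripper_width: 14.0
gripper_force: 40.0
```

```bash
python3 -c "
from h import *
stat()"
```

```text
15.55 [ 628.6 -184.2  135.1] [180.   29.9 172. ] [ -20.5   17.6  110.8   16.1   23.1 -115.8] [ 0.5 -0.3 -3.5] [ 0.1  0.5 -0. ] 14.0 39.998926520347595
```

Emit:
send_rows:
  targets:
    - [[0, 0, 0, 0, 0, -0.007, 1], [0, 0, 0, 0, 0, -0.007, 1], [0, 0, 0, 0, 0, -0.006, 1], [0, 0, 0, 0, 0, -0.004, 1], [0, 0, 0, 0, 0, 0, 1]]

```text
time_s: 16.05
ee_pos: [628.8, -184.3, 130.5]
ee_rot: [180.0, 30.0, 172.0]
force: [1.0, 0.9, -4.1]
gripper_width: 13.8
gripper_force: 40.0
```

```bash
python3 -c "
from h import *
stat()"
```

```text
16.05 [ 628.8 -184.3  130.5] [180.  30. 172.] [ -20.5   17.9  111.1   16.6   22.5 -116.3] [ 1.   0.9 -4.1] [0.1 0.5 0. ] 13.8 39.99888896942139
```

Emit:
send_rows:
  targets:
    - [[0, 0, 0, 0, 0, -0.003, 1], [0, 0, 0, 0, 0, -0.003, 1], [0, 0, 0, 0, 0, 0, 1]]

```text
time_s: 16.35
ee_pos: [628.8, -184.3, 129.4]
ee_rot: [180.0, 30.0, 172.0]
force: [1.0, -0.3, -4.1]
gripper_width: 13.8
gripper_force: 40.0
```

```bash
python3 -c "
from h import *
stat()"
```

```text
16.35 [ 628.8 -184.3  129.4] [180.  30. 172.] [ -20.5   18.   111.2   16.7   22.3 -116.5] [ 1.  -0.3 -4.1] [0.2 0.5 0. ] 13.8 39.99892830848694
```

Emit:
send_rows:
  targets:
    - [[0, 0, 0, 0, 0, -0.003, 1], [0, 0, 0, 0, 0, -0.003, 1], [0, 0, 0, 0, 0, 0, 1]]

```text
time_s: 16.65
ee_pos: [629.0, -184.4, 129.0]
ee_rot: [-180.0, 30.0, 172.1]
force: [-3.2, 1.0, 2.7]
gripper_width: 14.1
gripper_force: 40.0
```

```bash
python3 -c "
from h import *
stat()"
```

```text
16.65 [ 629.  -184.4  129. ] [-180.    30.   172.1] [ -20.5   18.   111.3   16.8   22.1 -116.6] [-3.2  1.   2.7] [0.2 0.6 0.1] 14.1 40.00034272670746
```

Emit:
send_rows:
  targets:
    - [[0, 0, 0, 0, 0, 0, 0], [0, 0, 0, 0, 0, 0, 0], [0, 0, 0, 0, 0, 0, 0], [0, 0, 0, 0, 0, 0, 0], [0, 0, 0, 0, 0, 0, 0], [0, 0, 0, 0, 0, 0, 0]]

```text
time_s: 17.25
ee_pos: [628.9, -184.3, 128.3]
ee_rot: [-180.0, 30.0, 172.0]
force: [-0.2, 0.8, -0.1]
gripper_width: 45.6
gripper_force: 0.0
```

```bash
python3 -c "
from h import *
stat()"
```

```text
17.25 [ 628.9 -184.3  128.3] [-180.   30.  172.] [ -20.5   18.1  111.3   16.8   22.1 -116.6] [-0.2  0.8 -0.1] [0.1 0.2 0. ] 45.6 0.0
```

Emit:
send_rows:
  targets:
    - [[0, 0, 0, -0.03, 0.0042, 0.03, 0], [0, 0, 0, -0.06, 0.0085, 0.052, 0], [0, 0, 0, -0.06, 0.0085, 0.052, 0], [0, 0, 0, -0.06, 0.0085, 0.052, 0], [0, 0, 0, -0.06, 0.0085, 0.052, 0], [0, 0, 0, -0.06, 0.0085, 0.052, 0], [0, 0, 0, -0.06, 0.0085, 0.052, 0], [0, 0, 0, -0.06, 0.0085, 0.052, 0], [0, 0, 0, -0.06, 0.0085, 0.052, 0], [0, 0, 0, -0.06, 0.0085, 0.052, 0], [0, 0, 0, 0, 0, 0, 0], [0, 0, 0, 0, 0, 0, 0]]

```text
time_s: 18.45
ee_pos: [514.8, -168.3, 228.3]
ee_rot: [-180.0, 30.0, 172.0]
force: [0.7, 0.2, 0.1]
gripper_width: 45.5
gripper_force: 0.0
```

```bash
python3 - <<'E'
from h import *
stat(); s=env.state(); p,d=optics.grab_frame("wrist"); save("w6",p)
W=wcloud(s,d); I=p.astype(int)
fl=(I.min(-1)>120)&(np.hypot(W[...,0]-619,W[...,1]+183)<75)&(abs(W[...,2]-109)<9); t=W[fl]
print("flange",len(t),np.percentile(t[:,2],[2,50,98]),cv2.minEnclosingCircle(t[:,:2].astype(np.float32)))
A=np.c_[t[:,:2]-t[:,:2].mean(0),np.ones(len(t))]; print(np.degrees(np.linalg.lstsq(A,t[:,2],rcond=None)[0][:2]))
E
```

```text
18.45 [ 514.8 -168.3  228.3] [-180.   30.  172.] [ -24.3    1.7  115.5   14.3   34.6 -116.1] [0.7 0.2 0.1] [ 0.2  0.2 -0. ] 45.5 0.0
flange 4735 [108.2 109.7 110.8] ((619.4315795898438, -182.57310485839844), 60.306697845458984)
[0.3 0. ]
```

View pics/w6.png

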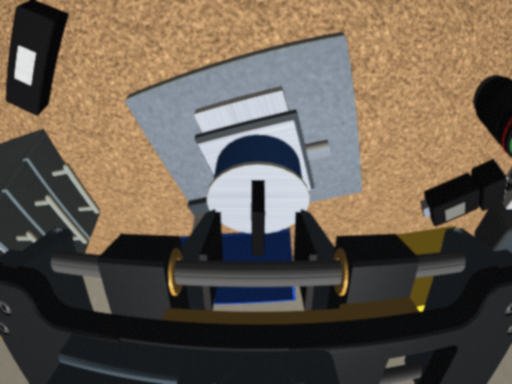

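The picture shows the cover (around pixel 258,195) sitting flat on the pot. Its flange top is at 109.7 mm (109 expected when seated), the tilt is under 0.4° and the gripper is clear.

```bash
python3 -c "
from workcell import env
print(env.job_done())"
```

```text
the job is handed in; nothing more can be done
None
```

The cover is seated level on the pot with its ring inside and released, the arm is clear, and the job was handed in at about 18.5 s; no verdict was returned.

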